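Wind the slide-tray indexer back to its stop

ROBOT

A 7-joint arm with a two-finger parallel gripper is mounted at the origin on the work surface. World frame = base frame: x ahead of the robot, y to its left, z up, the work surface at z = 0. Lengths are in m, angles in rad, forces in N, time in s.
With the tool pointing down it reaches from about 0.4 to 0.85 m from the base axis. Payload 4.4 kg.
Tool frame: the origin (TCP) lies at the very end of the fingers, on their centre line; the grasp point (between the pads) lies 19 mm behind it (env.tcp_to_grasp is the z of the grasp point in the tool frame, in m); z points along the fingers, y is the direction in which the jaws open and shut (so a half turn about z gives the same grasp; the last joint's range is limited). The gripper opens to 94 mm and grips with 3 to 60 N. Pads are 16 mm wide; open, the fingers measure 119 mm over their backs; the gripper's body (75 mm by 177 mm) begins 78 mm behind the grasp point.
Start: joints at [1.155, 0.628, 0.038, 1.517, -0.027, 0.996, -0.02], TCP at [0.223, -0.611, 0.205] pointing down, gripper open.
Joint ranges: [-3.06, 3.06], [-0.37, 2.12], [-1.25, 1.32], [0.18, 2.47], [-1.1, 4.24], [0.23, 1.98], [-2.94, 2.94]. Speed limits (rad/s): [2.57, 2.57, 3.14, 3.14, 3.14, 3.14, 3.14].

INTERFACE

Orientations are given as a unit quaternion [x, y, z, w].
In Python, from plant import env gives the robot as it stands. The module is installed in compiled form; this text tells all that it offers.
- The arm moves only by the shell command python3 -m crank 'ROWS' [FORCE]. ROWS is JSON, a list of rows, each a list of 3 entries, a list of its own where there are three numbers: the turn, a rotation vector about the tool's x, y, z in units of 5 degrees (1.0 is 5 degrees), then the shift along the tool's x, y, z in units of 50 mm (1.0 is 50 mm), then the opening, from 0 (shut) to 1 (fully open). A call has 1 to 10 rows; each row shifts and turns the commanded pose from where the row before left it, along the tool's axes as they then stand; what a row does not reach is not made up. A row lasts 1/10 s, in which the tool goes at most 50 mm and 8.59 degrees, less where a joint would pass 70% of its speed; a pose out of reach is approached as far as the arm can. A call is refused whole if a number of a shift passes 1 or a number of a turn 1, either way. A call with a gripper value outside its range is refused whole. The fingers move at their own pace and stop on an object; FORCE is the grip in N (left out, the last holds). Time passes only in rows, so rows that do not move let the fingers close. It gives the time, the measured TCP pose, the force and the opening at its end, in the units of the state.
- env.get_state(): the state, without advancing time (a new reading comes with each control period).
- env.capture(name): name is "side" or "top" or "wrist"; returns the picture (400x640x3 uint8, blue, green, red); there is no depth.
- env.calibration(name): a dict with "K" (3x3 intrinsics, pixels), "k1" (the pictures are not rectified: a ray, as slopes to the right and down, at radius r is drawn at 1 + k1 r^2 times it, then the intrinsics apply), "view" (4x4, takes a point from world to camera coordinates). Camera axes: x right, y up, looking along -z (the intrinsics and any distortion apply to the point x, -y, -z); pixel columns grow to the right and rows downward; lengths in m; the calibration is good to about 2 mm. A picture is of the moment at which its call begins: read the wrist's pose just before it. calibration takes no time and is no camera call; for the wrist camera it gives the pose at the moment of the call.
- env.sign_off(): hands the job in, once; it reports no verdict.
The state is a dict: "t": time; "q": joint angles; "qvel": joint speeds; "tau": joint torques, N m; "eef_pos": TCP position; "tool_rot": TCP orientation; "ft_force": force on the tool from outside, world axes, zero at the start; "moment": the same for the moment, N m; "gripper_width": finger opening in m.
Only numpy, scipy, OpenCV 4.12 (cv2) and the standard library are available. Lean on these libraries where they do the work, as an engineer would, in place of code of your own. Each camera call takes 0.05 s, during which the arm holds its last target.

TASK

The ratchet wheel of the slide-tray indexer has to go back to its start position: tip the pawl over by its ball lever so that it lies thrown back clear of the teeth, then turn the wheel backward (clockwise seen from above) by its upright pin until the pin is fully home against the stop. Then tip the pawl back so that its nose drops into the teeth again, and leave the other things on the bench where they lie.

Things in the scene. Friction and masses are not known exactly. Their poses are not given: they have to be found in the camera images.
- indexer: Fixed grey base plate 260 x 250 mm, 10 mm thick, with a 190 mm toothed wheel lying flat on it (axis vertical). Origin: on the wheel axis, at bench height. x axis: from the pawl's nose to its pivot; z up; the pawl is on the +y side. Disc top at height 26 mm; 20 saw teeth 9 mm high stand 74 to 95 mm from the axis. Hub 40 mm high.
- pawl_pivot (a point): The pawl's pivot, a level axis along the indexer's y, between two grey cheeks 74 mm high; in the indexer's frame at (75, 84, 60) mm.
- stop_end (a point): Inner end of the stop, a fixed dark bar 10 mm wide at heights 50 to 62 mm that reaches in over the wheel from a post outside its rim; 42 mm from the wheel axis. The pin comes to rest against its side.
- wheel (a joint): Wheel angle (rad): 0 = fully home, pin touching the stop, a hard end; grows counter-clockwise from above (forward), to 2.1. Turns stiffly (about 1.5 N at the pin) and stays where it is left. With the pawl down the teeth let it turn forward only; backward it jams within one tooth (18 degrees). Starts between about 1.0 and 1.75.
- pin_mid (a point): Upright bare steel pin on the wheel, 18 mm diameter, 55 mm from the wheel axis, from the disc (height 26 mm) to its top at height 115 mm. This point is on its axis at height 85 mm. At wheel angle q it lies at direction q - 150 degrees about the wheel axis in the indexer's frame; it never comes under the pawl.
- pawl (a joint): Pawl angle (rad): 0 to about 0.13 = down, nose in the teeth (depending on where on a tooth it rests; about 0.03 when the wheel is home); 1.0 = thrown back fully, nose some 60 mm up. The ball's weight tips it: below about 0.5 it falls into the teeth, beyond that it falls to 1.0 and stays there. About 1 N at the ball moves it.
- pawl_ball (a point): Centre of the bare steel ball, 34 mm diameter, on the pawl's upright lever (9 mm rod, ball centre 75 mm from the pivot). In the indexer's frame: pawl down, about (56, 84, 132) mm; thrown back, (125, 84, 117) mm. Pushed towards the indexer's +x it throws the pawl back, towards -x it drops it in again; its y stays 84 mm.
- pawl_nose (a point): Lower tip of the pawl's nose (14 mm wide, dark steel), at the end of a level arm 75 mm long; pawl down: in the indexer's frame at about (0, 84, 27) mm.
- mirror_mid (a point): Bystander: chrome reflector dish, 104 mm diameter, 36 mm high. Its centre.
- viewer_mid (a point): Bystander: slide viewer, 75 x 95 x 50 mm. Its centre.
- rotor_mid (a point): Bystander: black fan rotor, 104 mm diameter, 34 mm high. Its centre.
- hexkey_mid (a point): Bystander: steel hex key, 100 mm long with a 34 mm short leg, 7 mm thick. Middle of its long leg.
- hood_mid (a point): Bystander: black lens hood, 74 mm diameter, 45 mm high. Its centre.
- driver_grip (a point): Bystander: screwdriver 170 mm long, lying. On its handle.

How it is judged:
On the way, in this order (a step that is already met when the one before it is completed fails the run):
1. the pawl lies thrown back clear of the teeth (value of joint pawl above 0.8 rad), for 0.2 s.
2. with the pawl still clear, the wheel is turned back home to the stop (value of joint wheel below 0.06 rad and value of joint pawl above 0.6 rad), for 0.2 s.
At the end, for the whole second after the job is handed in: The wheel is home within 0.06 rad (the pin within 3.3 mm of the stop), the pawl is down in the teeth (its joint under 0.09 rad), and both are at rest (value of joint wheel below 0.06 rad and value of joint pawl below 0.09 rad and velocity of joint wheel between -0.05 and 0.05 rad/s and velocity of joint pawl between -0.05 and 0.05 rad/s); the robot touches nothing.
It fails at once if one of the bystanders is shifted by more than 30 mm (distance of any of mirror_mid, viewer_mid, rotor_mid, hexkey_mid, hood_mid, driver_grip from where it was at the start of the episode above 0.03 m).
It also fails if it takes over 58 s, if anything falls off the work surface, if the arm or the gripper's body presses on something with over 40 N, if the wrist force passes 120 N, or if a joint passes its speed limit or range.

## Working session

There is one attempt and no reset: what is moved stays moved. The work goes in short steps, Python scripts to look and compute and a shell command to move; the robot and the scene stay as the last step left them, time stands still between calls to the robot, and variables do not carry over. Pictures are saved under pics/ and viewed, and the job is handed in when it is done.

```bash
mkdir -p pics; ls; python3 - <<'E'
from plant import env
import cv2
s=env.get_state(); print(s['t'],s['eef_pos'],s['tool_rot'],s['gripper_width'])
for n in('top','side'):
    cv2.imwrite(f'pics/{n}0.png',env.capture(n)); c=env.calibration(n); print(n,c)
E
```

```text
pics
0.0 [ 0.2225562  -0.61003797  0.20458067] [ 9.84742906e-01  1.74013212e-01 -1.81588407e-04 -8.82538803e-04] 0.0938494113786898
top {'K': array([[452.15772869,   0.        , 321.37727883],
       [  0.        , 452.15772869, 196.66062107],
       [  0.        ,   0.        ,   1.        ]]), 'k1': -0.01608006712795283, 'view': array([[-1.51750181e-02, -9.99884701e-01, -5.50707651e-04,
         1.98550476e-03],
       [ 9.96040563e-01, -1.51649224e-02,  8.75969238e-02,
        -6.32023954e-01],
       [-8.75951754e-02,  7.80757748e-04,  9.96155849e-01,
        -1.11321373e+00],
       [ 0.00000000e+00,  0.00000000e+00,  0.00000000e+00,
         1.00000000e+00]])}
side {'K': array([[373.33349911,   0.        , 321.07531586],
       [  0.        , 373.33349911, 200.88748628],
       [  0.        ,   0.        ,   1.        ]]), 'k1': -0.028106711886946634, 'view': array([[ 0.858444  , -0.51276027, -0.01227991, -0.51497126],
       [ 0.34762988,  0.56405139,  0.74899899, -0.27979585],
       [-0.37713043, -0.64724256,  0.66245733, -0.68889992],
       [ 0.        ,  0.        ,  0.        ,  1.        ]])}
```

View pics/top0.png

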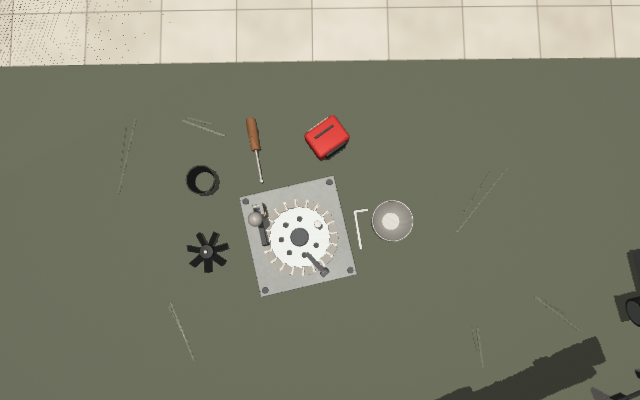

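View pics/side0.png

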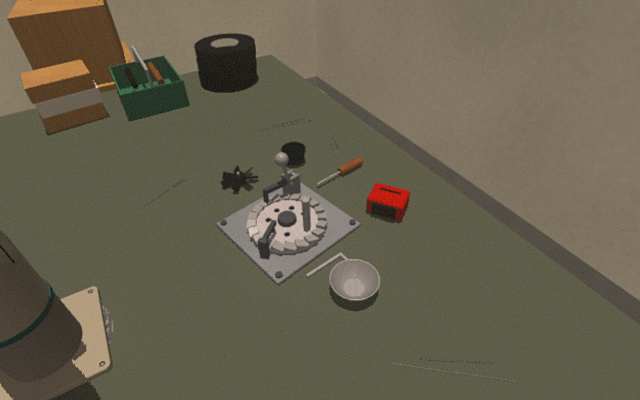

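```bash
cat > h.py <<'E'
import numpy as np, cv2
from plant import env
def ray(n,uv,c=None):
    c=c or env.calibration(n); K=c['K'];V=c['view']
    d=np.array([(uv[0]-K[0,2])/K[0,0],(uv[1]-K[1,2])/K[1,1]]); u=d.copy()
    for _ in range(20): u=d/(1+c['k1']*(u@u))
    R=V[:3,:3]; o=-R.T@V[:3,3]; return o,R.T@np.array([u[0],-u[1],-1])
def plane(n,uv,z,c=None):
    o,d=ray(n,uv,c); return o+d*(z-o[2])/d[2]
def proj(n,p,c=None):
    c=c or env.calibration(n); q=c['view'][:3,:3]@np.array(p)+c['view'][:3,3]
    u=np.array([q[0],-q[1]])/-q[2]; u=u*(1+c['k1']*(u@u)); return c['K'][:2,:2]@u+c['K'][:2,2]
def tri(n1,a,n2,b):
    o1,d1=ray(n1,a);o2,d2=ray(n2,b)
    t=np.linalg.lstsq(np.c_[d1,-d2],o2-o1,rcond=None)[0]
    p,q=o1+d1*t[0],o2+d2*t[1]; return (p+q)/2,np.linalg.norm(p-q)
E
python3 - <<'E'
import cv2,numpy as np
a=cv2.imread('pics/top0.png')[165:305,225:400]
b=cv2.imread('pics/side0.png')[140:290,205:390]
cv2.imwrite('pics/t0z.png',cv2.resize(a,None,fx=4.2,fy=4.2,interpolation=3))
cv2.imwrite('pics/s0z.png',cv2.resize(b,None,fx=4,fy=4,interpolation=3))
from h import *
P=[plane('top',u,.01) for u in((240,197),(334,177),(356,273),(262,296))]
for p in P: print(p)
print('mid',np.mean(P,0)); print([np.linalg.norm(P[i]-P[i-1]) for i in range(4)])
print('hub',plane('top',(299,237),.04))
E
```

```text
[0.63584376 0.20101713 0.01      ]
[ 0.68381507 -0.04087517  0.01      ]
[ 0.43861556 -0.09216095  0.01      ]
[0.38484927 0.14560534 0.01      ]
mid [0.53578092 0.05339659 0.01      ]
[np.float64(0.25703832224416473), np.float64(0.2466031796763505), np.float64(0.2505055556471439), np.float64(0.2437696127857614)]
hub [0.53144526 0.04933665 0.04      ]
```

View pics/t0z.png

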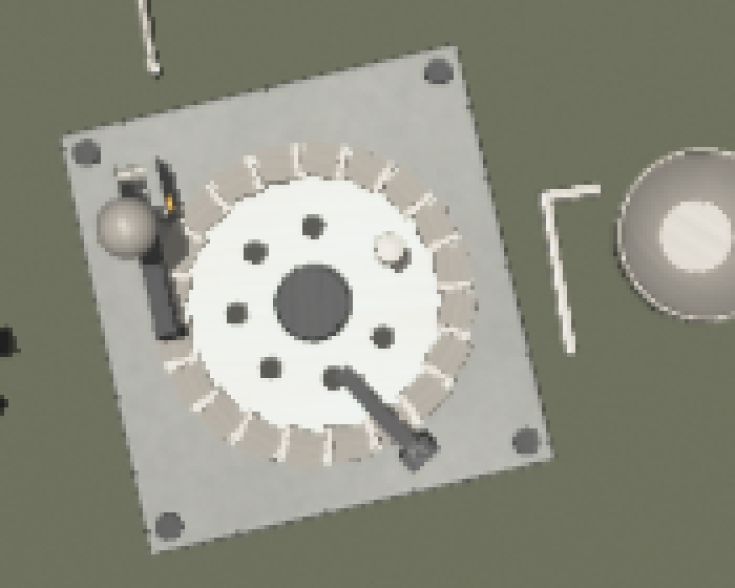

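View pics/s0z.png

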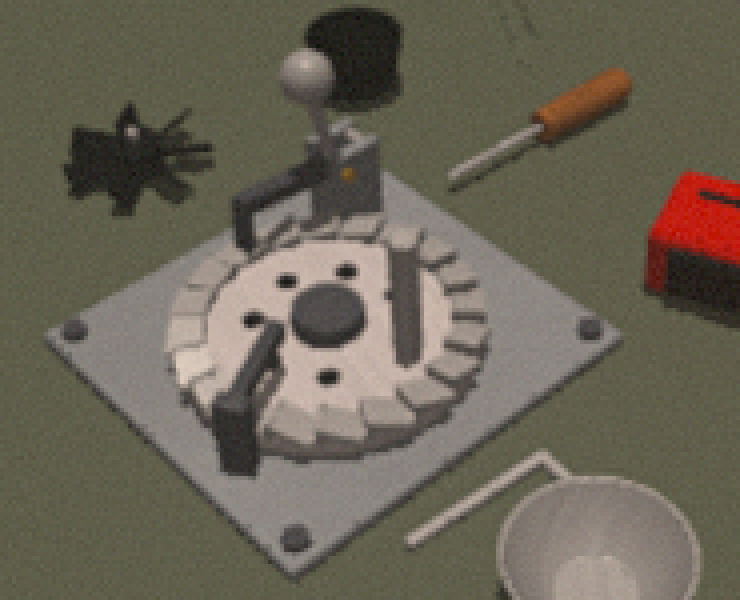

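```bash
cat >> h.py <<'E'
yaw=np.deg2rad(12.3); O=np.array([.5314,.0493,0])
Rz=np.array([[np.cos(yaw),-np.sin(yaw),0],[np.sin(yaw),np.cos(yaw),0],[0,0,1]])
def w(p): return O+Rz@(np.array(p)/1000)
def loc(p): return Rz.T@(np.array(p)-O)*1000
E
python3 - <<'E'
from h import *
f=lambda x,y:(225+x/4.2,165+y/4.2)
g=lambda x,y:(205+x/4,140+y/4)
for u in((240,197),(334,177),(356,273),(262,296)): print(loc(plane('top',u,.01)))
print('hub t',loc(plane('top',f(313,302),.04)),'hub s',loc(plane('side',g(330,307),.04)))
b,e=tri('top',f(126,227),'side',g(307,76)); print('ball',b,loc(b),e, w((56,84,132)))
p=loc(plane('top',f(388,245),.115)); print('pin',p,np.hypot(*p[:2]), 'q deg',np.degrees(np.arctan2(p[1],p[0]))+150)
print('stop in',loc(plane('top',f(335,376),.062)),'stop out',loc(plane('top',f(415,440),.062)))
print('tool',env.get_state()['eef_pos'])
for n in ['mirror']: print(plane('top',f(697,235),.036))
E
```

```text
[134.36667258 125.98485143  10.        ]
[ 129.70642097 -120.57429012   10.        ]
[-120.79010962 -118.44789142   10.        ]
[-122.67077544  125.31446665   10.        ]
hub t [-1.43657723e-02 -1.29005615e+00  4.00000000e+01] hub s [ 2.27698608 -3.64519705 40.        ]
ball [0.57475187 0.14389881 0.13468629] [ 62.5091696   83.19207959 134.68629271] 0.0022822630750751697 [0.56822    0.14330153 0.132     ]
pin [ 20.34799159 -52.18207688 115.        ] 56.00901632531357 q deg 81.30290690992437
stop in [-44.54174104  -5.17296005  62.        ] stop out [-90.61544645 -41.7306714   62.        ]
tool [ 0.22261635 -0.6100773   0.20467119]
[ 0.5678007  -0.18019643  0.036     ]
```

```bash
cat >> h.py <<'E'
yaw=np.deg2rad(12.1); O=np.array([.5314,.0493,0])+Rz@[.0025,-.001,0]
Rz=np.array([[np.cos(yaw),-np.sin(yaw),0],[np.sin(yaw),np.cos(yaw),0],[0,0,1]])
from scipy.spatial.transform import Rotation as Rt
def go(target):
    s=env.get_state(); R=Rt.from_quat(s['tool_rot']).as_matrix()
    d=R.T@(np.array(target)-s['eef_pos'])/.05
    print('t',s['t'],'tcp',s['eef_pos'].round(4),'loc',loc(s['eef_pos']).round(1),'xyaw(loc) deg',round(np.degrees(np.arctan2(R[1,0],R[0,0])-yaw),1),'tilt',R[2,:].round(3),'F',s['ft_force'].round(1),'grip',round(s['gripper_width'],4),'q',s['q'].round(2)); print('units',d.round(2))
E
python3 -m crank '[[[0,0,0.8],[0,0,0],0],[[0,0,0.8],[0,0,0],0]]' 20
python3 - <<'E'
from h import *
go(np.r_[w((20,84,0))[:2],.21])
E
```

```text
t: 0.3
eef_pos: [0.2226, -0.6103, 0.2049]
tool_rot: [0.995, 0.103, -0.0, -0.001]
ft_force: [-0.2, -0.2, -0.7]
gripper_width: 0.0811
t 0.3 tcp [ 0.2226 -0.6103  0.2049] loc [-442.7 -579.2  204.9] xyaw(loc) deg -0.2 tilt [-0.    -0.001 -1.   ] F [-0.2 -0.2 -0.7] grip 0.0811 q [ 1.13  0.63  0.08  1.52 -0.05  1.   -0.14]
units [  9.2  -13.3   -0.09]
```

```bash
python3 -m crank '[[[0,0,0],[0.46,-0.66,0],0],[[0,0,0],[0.46,-0.66,0],0],[[0,0,0],[0.46,-0.66,0],0],[[0,0,0],[0.46,-0.66,0],0],[[0,0,0],[0.46,-0.66,0],0],[[0,0,0],[0.46,-0.66,0],0],[[0,0,0],[0.46,-0.66,0],0],[[0,0,0],[0.46,-0.66,0],0],[[0,0,0],[0.46,-0.66,0],0],[[0,0,0],[0.46,-0.66,0],0]]'
python3 - <<'E'
from h import *
go(np.r_[w((20,84,0))[:2],.21])
E
```

```text
t: 1.3
eef_pos: [0.3792, -0.2383, 0.2054]
tool_rot: [0.994, 0.105, -0.0, -0.0]
ft_force: [0.3, -1.0, 1.1]
gripper_width: 0.0019
t 1.3 tcp [ 0.3792 -0.2383  0.2054] loc [-211.7 -248.3  205.4] xyaw(loc) deg -0.1 tilt [-0. -0. -1.] F [ 0.3 -1.   1.1] grip 0.0019 q [ 0.46  0.34  0.05  2.06 -0.02  0.74 -0.84]
units [ 4.63 -6.65 -0.09]
```

```bash
python3 -m crank '[[[0,0,0],[0.46,-0.66,0],0],[[0,0,0],[0.46,-0.66,0],0],[[0,0,0],[0.46,-0.66,0],0],[[0,0,0],[0.46,-0.66,0],0],[[0,0,0],[0.46,-0.66,0],0],[[0,0,0],[0.46,-0.66,0],0],[[0,0,0],[0.46,-0.66,0],0],[[0,0,0],[0.46,-0.66,0],0],[[0,0,0],[0.4,-0.66,0],0],[[0,0,0],[0,0,0],0]]'
python3 - <<'E'
from h import *
go(np.r_[w((20,84,0))[:2],.21])
for n in('wrist','side'):
  cv2.imwrite(f'pics/{n}1.png',env.capture(n))
c=env.calibration('wrist')
for p in((56,84,132),(0,84,27),(75,84,60),(0,0,40)): print(proj('wrist',w(p),c))
np.save('c1.npy',c,allow_pickle=True)
E
```

```text
t: 2.3
eef_pos: [0.5175, 0.0997, 0.2051]
tool_rot: [0.994, 0.109, 0.001, -0.002]
ft_force: [-1.0, -0.2, -0.5]
gripper_width: 0.0003
t 2.3 tcp [0.5175 0.0997 0.2051] loc [ -5.5  53.2 205.1] xyaw(loc) deg 0.4 tilt [ 0.002 -0.003 -1.   ] F [-1.  -0.2 -0.5] grip 0.0003 q [-0.23  0.45 -0.02  1.86  0.01  0.83 -1.6 ]
units [ 0.52 -0.61 -0.09]
[270.8142659  133.93162421]
[285.27945219 174.9389939 ]
[280.12980082 108.95330949]
[357.8099043  177.42315611]
```

View pics/wrist1.png

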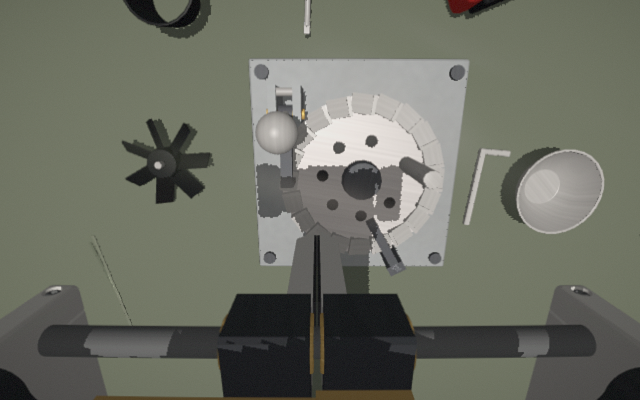

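View pics/side1.png

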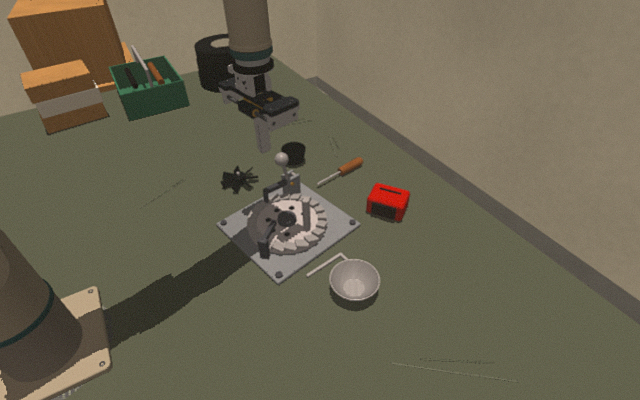

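```bash
python3 -m crank '[[[0,0,0],[0.25,-0.28,0],0],[[0,0,0],[0.25,-0.28,0],0],[[0,0,0],[0,0,0.45],0],[[0,0,0],[0,0,0.45],0],[[0,0,0],[0,0,0.45],0],[[0,0,0],[0,0,0.45],0],[[0,0,0],[0,0,0],0],[[0,0,0],[0,0,0],0]]'
python3 - <<'E'
from h import *
go(np.r_[w((80,81.5,0))[:2],.115])
for n in('wrist','side'):
  cv2.imwrite(f'pics/{n}2.png',env.capture(n))
E
```

```text
t: 3.2
eef_pos: [0.5349, 0.1241, 0.1157]
tool_rot: [0.995, 0.104, -0.0, 0.0]
ft_force: [-0.1, 0.1, 0.7]
gripper_width: 0.0008
t 3.2 tcp [0.5349 0.1241 0.1157] loc [ 16.6  73.4 115.7] xyaw(loc) deg -0.2 tilt [-0.001  0.001 -1.   ] F [-0.1  0.1  0.7] grip 0.0008 q [-0.27  0.6  -0.02  1.89  0.02  0.65 -1.66]
units [ 1.27 -0.16  0.01]
```

View pics/wrist2.png

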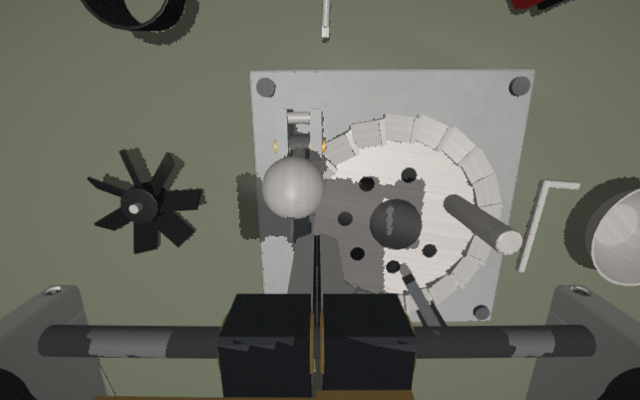

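```bash
python3 - <<'E'
from h import *
c2=env.calibration('wrist'); c1=np.load('c1.npy',allow_pickle=True).item()
A=[ray('wrist',(277,132),c1),ray('wrist',(293,187),c2)]
(o1,d1),(o2,d2)=A
t=np.linalg.lstsq(np.c_[d1,-d2],o2-o1,rcond=None)[0]
print(loc(o1+d1*t[0]),loc(o2+d2*t[1]),'z132',loc(plane('wrist',(293,187),.132,c2)),loc(plane('wrist',(277,132),.132,c1)))
print('tip proj',proj('wrist',env.get_state()['eef_pos'],c2), env.get_state()['eef_pos'])
print('hub', loc(plane('wrist',(396,223),.04,c2)), 'pin top',loc(plane('wrist',(509,242),.115,c2)))
E
```

```text
[ 55.44152695  82.45521408 104.05448566] [ 53.76838262  88.81262699 104.97118984] z132 [ 60.54817458  86.69952643 132.        ] [ 57.52355796  78.97357277 132.        ]
tip proj [316.06109563 246.33460295] [0.53588777 0.12506003 0.11670225]
hub [ 4.37634196  3.19508461 40.        ] pin top [ 19.52349986 -50.43652172 115.        ]
```

```bash
cat >> h.py <<'E'
O=O+Rz@[.003,.0015,0]
E
python3 -m crank '[[[0,0,0],[0,-0.2,0],0],[[0,0,0],[0.1,0,0],0],[[0,0,0],[0.15,0,0],0],[[0,0,0],[0.15,0,0],0],[[0,0,0],[0.15,0,0],0]]'
python3 - <<'E'
from h import *
go(np.r_[w((80,84,0))[:2],.115])
for n in('wrist','side'):
  cv2.imwrite(f'pics/{n}3.png',env.capture(n))
E
```

```text
t: 3.8
eef_pos: [0.5605, 0.1413, 0.1155]
tool_rot: [0.994, 0.105, -0.0, 0.0]
ft_force: [-1.2, -0.2, -0.3]
gripper_width: 0.0005
t 3.8 tcp [0.5605 0.1413 0.1155] loc [ 42.2  83.3 115.5] xyaw(loc) deg -0.1 tilt [-0.  0. -1.] F [-1.2 -0.2 -0.3] grip 0.0005 q [-0.29  0.64 -0.01  1.81  0.01  0.69 -1.67]
units [ 0.76 -0.01  0.01]
```

View pics/wrist3.png

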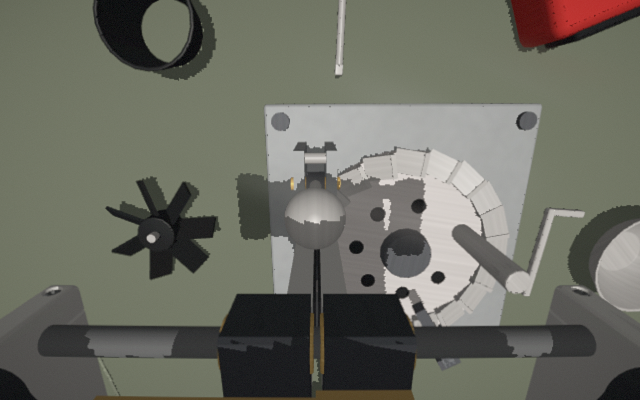

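Ball (316,219) is centred ahead of the fingers and in contact. Push on.

```bash
python3 -m crank '[[[0,0,0],[0.15,0,0],0],[[0,0,0],[0.15,0,0],0],[[0,0,0],[0.15,0,0],0],[[0,0,0],[0.15,0,0],0],[[0,0,0],[0.12,0,0],0],[[0,0,0],[0,0,0],0],[[0,0,0],[0,0,0],0],[[0,0,0],[0,0,0],0]]'
python3 - <<'E'
from h import *
go(np.r_[w((80,84,0))[:2],.115])
for n in('wrist','side'):
  cv2.imwrite(f'pics/{n}4.png',env.capture(n))
E
```

```text
t: 4.7
eef_pos: [0.5947, 0.1487, 0.1154]
tool_rot: [0.994, 0.105, -0.0, 0.0]
ft_force: [0.5, -0.1, -1.0]
gripper_width: 0.0004
t 4.7 tcp [0.5947 0.1487 0.1154] loc [ 77.2  83.4 115.4] xyaw(loc) deg -0.1 tilt [-0.  0. -1.] F [ 0.5 -0.1 -1. ] grip 0.0004 q [-0.28  0.68 -0.01  1.71  0.01  0.75 -1.66]
units [ 0.06 -0.01  0.01]
```

View pics/wrist4.png

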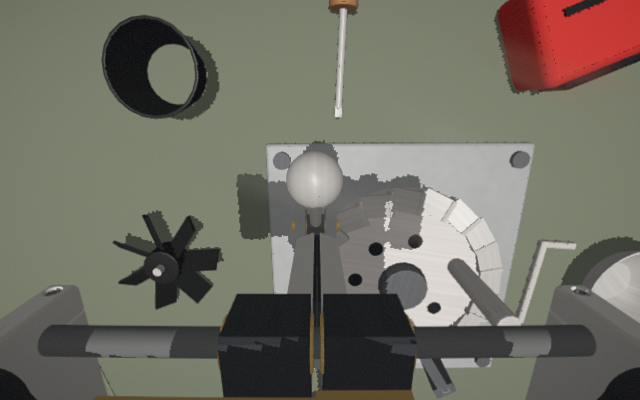

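View pics/side4.png

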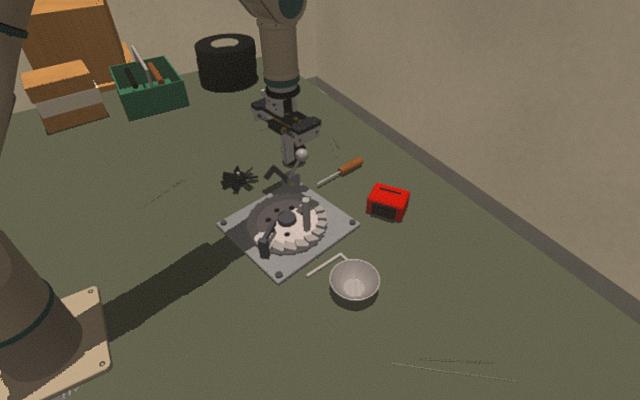

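```bash
python3 -m crank '[[[0,0,0],[0,0,-0.5],0],[[0,0,0],[0,0,-0.5],0],[[0,0,0],[0,0,-0.5],0],[[0,0,0],[0,0,0],0],[[0,0,0],[-0.31,0.68,0],0],[[0,0,0],[-0.31,0.68,0],0],[[0,0,0],[-0.31,0.68,0],0.3],[[0,0,0],[-0.31,0.68,0],0.4],[[0,0,0],[0,0,0],0.4],[[0,0,0],[0,0,0],0.4]]'
python3 -m crank '[[[0,0,-1],[0,0,0],0.4],[[0,0,-1],[0,0,0],0.4],[[0,0,-1],[0,0,0],0.4],[[0,0,-1],[0,0,0],0.4],[[0,0,-1],[0,0,0],0.4],[[0,0,-1],[0,0,0],0.4],[[0,0,-1],[0,0,0],0.4],[[0,0,-1],[0,0,0],0.4],[[0,0,-1],[0,0,0],0.4],[[0,0,-1],[0,0,0],0.4]]'
python3 -m crank '[[[0,0,-1],[0,0,0],0.4],[[0,0,-1],[0,0,0],0.4],[[0,0,-1],[0,0,0],0.4],[[0,0,-1],[0,0,0],0.4],[[0,0,-1],[0,0,0],0.4],[[0,0,-1],[0,0,0],0.4],[[0,0,-1],[0,0,0],0.4],[[0,0,-1],[0,0,0],0.4],[[0,0,-1],[0,0,0],0.4],[[0,0,-1],[0,0,0],0.4]]'
python3 -m crank '[[[0,0,-1],[0,0,0],0.4],[[0,0,-0.3],[0,0,0],0.4],[[0,0,0],[0,0,0],0.4],[[0,0,0],[0,0,0],0.4]]'
python3 - <<'E'
from h import *
go(np.r_[w((15.6,-52.3,0))[:2],.075])
for n in('wrist','top'):
  c=env.calibration(n)
  cv2.imwrite(f'pics/{n}5.png',env.capture(n))
  print(proj(n,w((15.6,-52.3,115)),c))
E
```

```text
t: 5.8
eef_pos: [0.5623, 0.0021, 0.1899]
tool_rot: [0.995, 0.104, -0.0, -0.0]
ft_force: [-0.7, -0.1, -0.5]
gripper_width: 0.0291
t: 6.8
eef_pos: [0.5629, 0.0053, 0.19]
tool_rot: [0.855, 0.518, 0.0, -0.001]
ft_force: [0.0, 0.5, -0.0]
gripper_width: 0.0379
t: 7.8
eef_pos: [0.5629, 0.0053, 0.1901]
tool_rot: [0.556, 0.831, 0.001, -0.001]
ft_force: [-0.1, 0.4, 0.4]
gripper_width: 0.0375
t: 8.2
eef_pos: [0.5628, 0.0036, 0.1903]
tool_rot: [0.511, 0.86, 0.0, -0.0]
ft_force: [-0.3, -0.5, 0.3]
gripper_width: 0.0378
t 8.2 tcp [0.5628 0.0036 0.1903] loc [ 15.7 -51.8 190.3] xyaw(loc) deg 106.4 tilt [ 0.  0. -1.] F [-0.3 -0.5  0.3] grip 0.0378 q [ 0.29  0.57 -0.53  1.77  0.35  0.9   0.1 ]
units [-0.01 -0.    2.31]
[316.10134381 209.19305191]
[317.19127198 223.12291031]
```

View pics/wrist5.png

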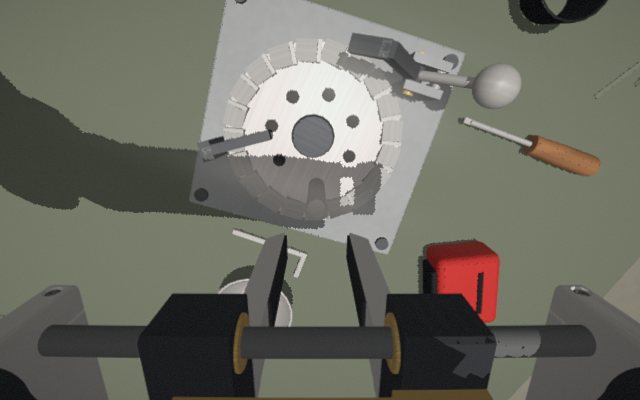

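View pics/top5.png

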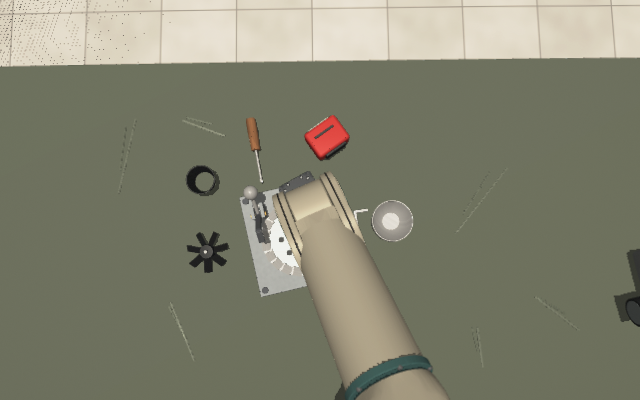

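```bash
python3 -m crank '[[[0,0,0],[0,0,0.4],0.4],[[0,0,0],[0,0,0.4],0.4],[[0,0,0],[0,0,0.4],0.4],[[0,0,0],[0,0,0.4],0.4],[[0,0,0],[0,0,0.35],0.4],[[0,0,0],[0,0,0.35],0.4],[[0,0,0],[0,0,0],0.4],[[0,0,0],[0,0,0],0.4]]' 5
python3 - <<'E'
from h import *
go(np.r_[w((15.6,-52.3,0))[:2],.075])
for n in('wrist',):
  c=env.calibration(n)
  cv2.imwrite(f'pics/{n}6.png',env.capture(n))
  print(proj(n,w((15.6,-52.3,115)),c))
E
```

```text
t: 9.1
eef_pos: [0.5629, 0.003, 0.0757]
tool_rot: [0.511, 0.86, 0.0, -0.0]
ft_force: [0.3, -0.2, 0.1]
gripper_width: 0.0378
t 9.1 tcp [0.5629 0.003  0.0757] loc [ 15.6 -52.4  75.7] xyaw(loc) deg 106.4 tilt [ 0. -0. -1.] F [ 0.3 -0.2  0.1] grip 0.0378 q [ 0.23  0.72 -0.44  1.87  0.47  0.66 -0.  ]
units [0.   0.   0.01]
[316.12797617 278.07728532]
```

View pics/wrist6.png

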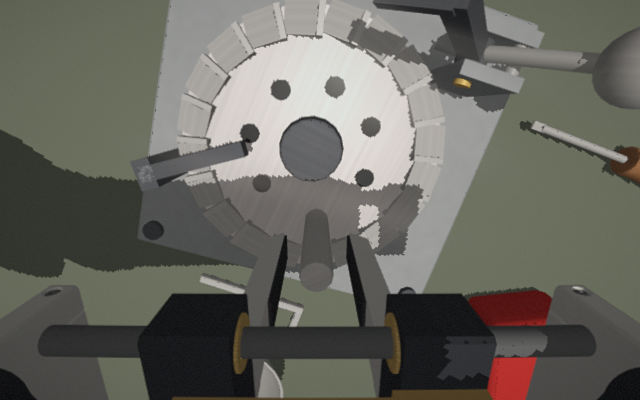

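```bash
python3 -m crank '[[[0,0,0],[0,0,0],0.25],[[0,0,0],[0,0,0],0.25],[[0,0,0],[0,0,0],0.25],[[0,0,1],[0,-0.096,0],0.25],[[0,0,1],[0,-0.096,0],0.25],[[0,0,1],[0,-0.096,0],0.25],[[0,0,1],[0,-0.096,0],0.25],[[0,0,1],[0,-0.096,0],0.25],[[0,0,0],[0,0,0],0.25]]' 5
cat > st.py <<'E'
from h import *
go(np.r_[w((55*np.cos(np.radians(-150)),55*np.sin(np.radians(-150)),0))[:2],.075])
p=loc(env.get_state()['eef_pos']); print('tcp r',np.hypot(*p[:2]),'q deg',np.degrees(np.arctan2(p[1],p[0]))+150)
E
python3 st.py
```

```text
t: 10.05
eef_pos: [0.5403, -0.0051, 0.0759]
tool_rot: [0.685, 0.728, -0.0, 0.0]
ft_force: [0.5, 0.4, -0.2]
gripper_width: 0.0234
t 10.05 tcp [ 0.5403 -0.0051  0.0759] loc [ -8.2 -55.5  75.9] xyaw(loc) deg 81.4 tilt [-0.001  0.001 -1.   ] F [ 0.5  0.4 -0.2] grip 0.0234 q [ 0.16  0.67 -0.31  1.93  0.36  0.59 -0.33]
units [ 0.44 -0.86  0.02]
tcp r 56.119885487360676 q deg 51.555178478641054
```

```bash
python3 -m crank '[[[0,0,1],[0.01,-0.096,0],0.25],[[0,0,1],[0.01,-0.096,0],0.25],[[0,0,1],[0.01,-0.096,0],0.25],[[0,0,1],[0.01,-0.096,0],0.25],[[0,0,1],[0.01,-0.096,0],0.25],[[0,0,1],[0.01,-0.096,0],0.25],[[0,0,1],[0.01,-0.096,0],0.25],[[0,0,1],[0.01,-0.096,0],0.25],[[0,0,1],[0.01,-0.096,0],0.25],[[0,0,0],[0,0,0],0.25]]'
python3 st.py
```

```text
t: 11.05
eef_pos: [0.5007, 0.0116, 0.0756]
tool_rot: [0.911, 0.412, -0.0, -0.0]
ft_force: [0.2, -0.4, 0.1]
gripper_width: 0.0233
t 11.05 tcp [0.5007 0.0116 0.0756] loc [-43.4 -30.9  75.6] xyaw(loc) deg 36.6 tilt [-0. -0. -1.] F [ 0.2 -0.4  0.1] grip 0.0233 q [-0.02  0.62 -0.09  2.04  0.11  0.48 -0.91]
units [-0.03 -0.11  0.01]
tcp r 53.295771090831536 q deg 5.501171536748018
```

```bash
python3 - <<'E'
from h import *
for n in('wrist','side'):cv2.imwrite(f'pics/{n}7.png',env.capture(n))
E
```

```text
(no output)
```

View pics/wrist7.png

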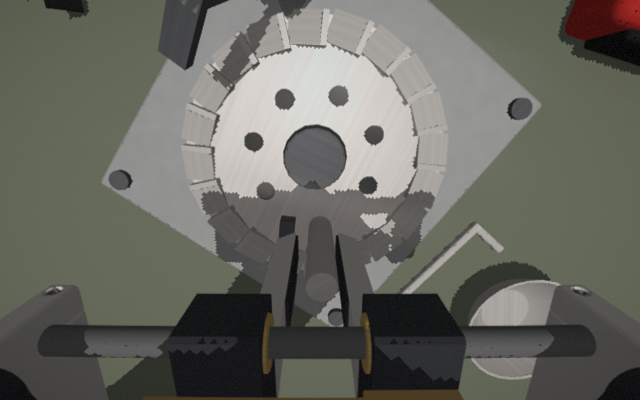

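```bash
python3 -m crank '[[[0,0,0.5],[-0.01,-0.04,0],0.25],[[0,0,0.5],[-0.01,-0.04,0],0.25],[[0,0,0],[0,-0.04,0],0.25],[[0,0,0],[0,-0.04,0],0.25],[[0,0,0],[0,0,0],0.25]]'
python3 st.py
```

```text
t: 11.65
eef_pos: [0.4945, 0.0164, 0.0755]
tool_rot: [0.928, 0.372, -0.0, -0.0]
ft_force: [0.3, -0.1, 0.5]
gripper_width: 0.0234
t 11.65 tcp [0.4945 0.0164 0.0755] loc [-48.5 -25.   75.5] xyaw(loc) deg 31.5 tilt [-0. -0. -1.] F [ 0.3 -0.1  0.5] grip 0.0234 q [-0.05  0.62 -0.06  2.06  0.08  0.47 -0.98]
units [-0.01  0.05  0.01]
tcp r 54.51422566554277 q deg -2.7292974169128854
```

```bash
for i in 1; do python3 -m crank '[[[0,0,0],[0,-0.03,0],0.25],[[0,0,0],[0,-0.03,0],0.25],[[0,0,0],[0,0,0],0.25]]'; done
python3 st.py
python3 - <<'E'
from h import *
for n in('wrist',):cv2.imwrite(f'pics/{n}8.png',env.capture(n))
E
```

```text
t: 11.95
eef_pos: [0.4929, 0.0177, 0.0755]
tool_rot: [0.929, 0.371, 0.0, 0.0]
ft_force: [2.1, -4.2, -0.9]
gripper_width: 0.0236
t 11.95 tcp [0.4929 0.0177 0.0755] loc [-49.7 -23.3  75.5] xyaw(loc) deg 31.4 tilt [-0.     0.001 -1.   ] F [ 2.1 -4.2 -0.9] grip 0.0236 q [-0.05  0.61 -0.06  2.06  0.08  0.46 -0.99]
units [-0.01  0.09  0.01]
tcp r 54.9265037804743 q deg -4.869195107215489
```

View pics/wrist8.png

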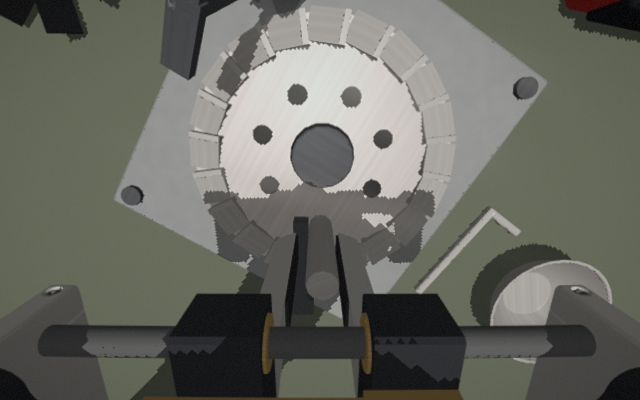

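```bash
python3 -m crank '[[[0,0,0],[0,-0.04,0],0.25],[[0,0,0],[0,-0.02,0],0.25],[[0,0,0],[0,0,0],0.25],[[0,0,0],[0,0,0],0.25]]'
python3 st.py
```

```text
t: 12.4
eef_pos: [0.4926, 0.0181, 0.0755]
tool_rot: [0.929, 0.37, 0.001, 0.002]
ft_force: [6.2, -8.4, -4.3]
gripper_width: 0.0246
t 12.4 tcp [0.4926 0.0181 0.0755] loc [-49.9 -22.9  75.5] xyaw(loc) deg 31.3 tilt [ 0.001  0.004 -1.   ] F [ 6.2 -8.4 -4.3] grip 0.0246 q [-0.06  0.61 -0.06  2.07  0.08  0.46 -0.99]
units [-0.01  0.1   0.01]
tcp r 54.933456449974784 q deg -5.399826765871495
```

```bash
python3 -m crank '[[[0,0,0],[0,0.03,0],0.45],[[0,0,0],[0,0.02,0],0.45],[[0,0,0],[0,0.02,0],0.45],[[0,0,0],[0,0,0],0.45],[[0,0,0],[0,0,0],0.45]]'
python3 st.py
python3 - <<'E'
from h import *
for n in('wrist',):cv2.imwrite(f'pics/{n}9.png',env.capture(n))
E
```

```text
t: 12.9
eef_pos: [0.4927, 0.0185, 0.0755]
tool_rot: [0.929, 0.371, -0.0, -0.0]
ft_force: [-0.6, 0.2, -1.1]
gripper_width: 0.0421
t 12.9 tcp [0.4927 0.0185 0.0755] loc [-49.8 -22.5  75.5] xyaw(loc) deg 31.5 tilt [-0.    -0.001 -1.   ] F [-0.6  0.2 -1.1] grip 0.0421 q [-0.05  0.61 -0.06  2.06  0.08  0.47 -0.99]
units [-0.01  0.11  0.01]
tcp r 54.67221017939389 q deg -5.649446444460352
```

View pics/wrist9.png

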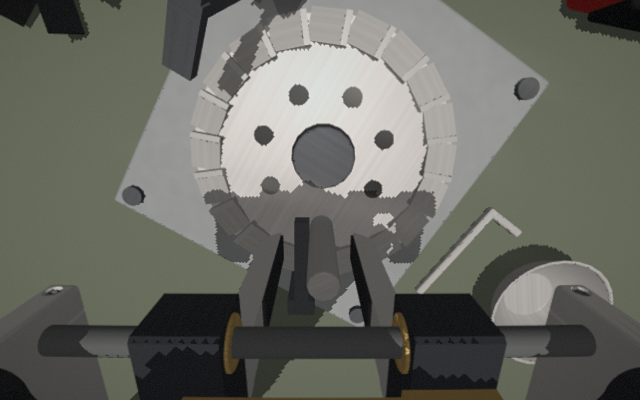

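```bash
python3 -m crank '[[[0,0,0],[0,0,-0.4],0.45],[[0,0,0],[0,0,-0.5],0.45],[[0,0,0],[0,0,-0.5],0.45],[[0,0,0],[0,0,-0.5],0.45],[[0,0,0],[0,0,-0.4],0.3],[[0,0,1],[0,0,0],0],[[0,0,1],[0,0,0],0],[[0,0,1],[0,0,0],0],[[0,0,1],[0,0,0],0],[[0,0,1],[0,0,0],0]]' 20
python3 -m crank '[[[0,0,1],[0,0,0],0],[[0,0,0.3],[0,0,0],0],[[0,0,0],[0.7,-0.35,0],0],[[0,0,0],[0.7,-0.35,0],0],[[0,0,0],[0.7,-0.35,0],0],[[0,0,0],[0.7,-0.35,0],0],[[0,0,0],[0.7,-0.35,0],0],[[0,0,0],[0.7,-0.35,0],0],[[0,0,0],[0,0,0],0],[[0,0,0],[0,0,0],0]]' 20
python3 - <<'E'
from h import *
go(np.r_[w((162,84,0))[:2],.112])
for n in('side','top'):
  c=env.calibration(n)
  cv2.imwrite(f'pics/{n}10.png',env.capture(n))
E
```

```text
t: 13.95
eef_pos: [0.4927, 0.0182, 0.1905]
tool_rot: [0.987, 0.159, -0.0, -0.0]
ft_force: [0.0, -0.1, -0.2]
gripper_width: 0.0004
t: 14.95
eef_pos: [0.6758, 0.1648, 0.1894]
tool_rot: [0.994, 0.106, -0.001, 0.0]
ft_force: [0.6, -1.5, 0.4]
gripper_width: 0.0003
t 14.95 tcp [0.6758 0.1648 0.1894] loc [159.9  82.1 189.4] xyaw(loc) deg 0.0 tilt [-0.002  0.    -1.   ] F [ 0.6 -1.5  0.4] grip 0.0003 q [-0.32  0.72  0.07  1.39 -0.05  1.04 -1.6 ]
units [ 0.04 -0.04  1.55]
```

View pics/side10.png

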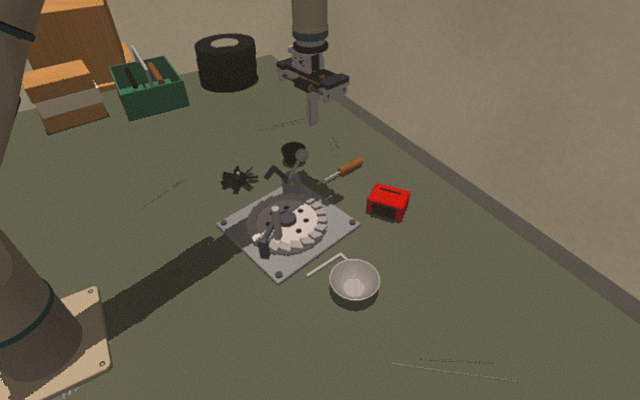

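View pics/top10.png

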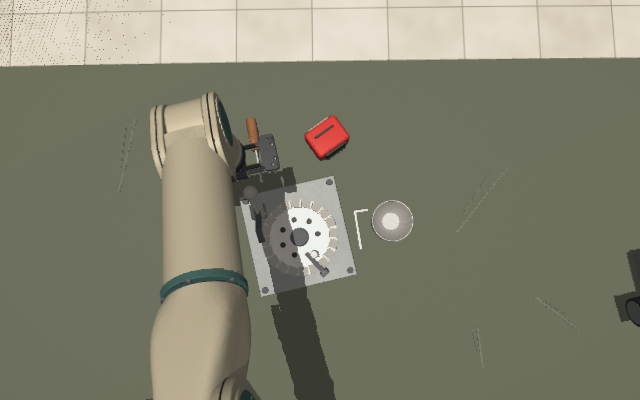

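```bash
python3 -m crank '[[[0,0,0],[0.06,-0.04,0],0],[[0,0,0],[0,0,0.4],0],[[0,0,0],[0,0,0.4],0],[[0,0,0],[0,0,0.4],0],[[0,0,0],[0,0,0.35],0],[[0,0,0],[0,0,0],0],[[0,0,0],[0,0,0],0]]' 20
python3 - <<'E'
from h import *
go(np.r_[w((105,84,0))[:2],.112])
print('ball',loc(plane('top',(250.5,192.5),.117)))
a=env.capture('side');cv2.imwrite('pics/s11.png',cv2.resize(a[80:260,200:400],None,fx=3,fy=3,interpolation=3))
cv2.imwrite('pics/w11.png',env.capture('wrist'))
E
```

```text
t: 15.75
eef_pos: [0.679, 0.1666, 0.1136]
tool_rot: [0.995, 0.105, 0.0, 0.0]
ft_force: [-0.1, 0.7, 0.3]
gripper_width: 0.0003
t 15.75 tcp [0.679  0.1666 0.1136] loc [163.5  83.3 113.6] xyaw(loc) deg -0.1 tilt [ 0.  0. -1.] F [-0.1  0.7  0.3] grip 0.0003 q [-0.31  0.8   0.06  1.45 -0.06  0.9  -1.6 ]
units [-1.17 -0.01  0.03]
ball [119.76944874  83.0857756  117.        ]
```

View pics/s11.png

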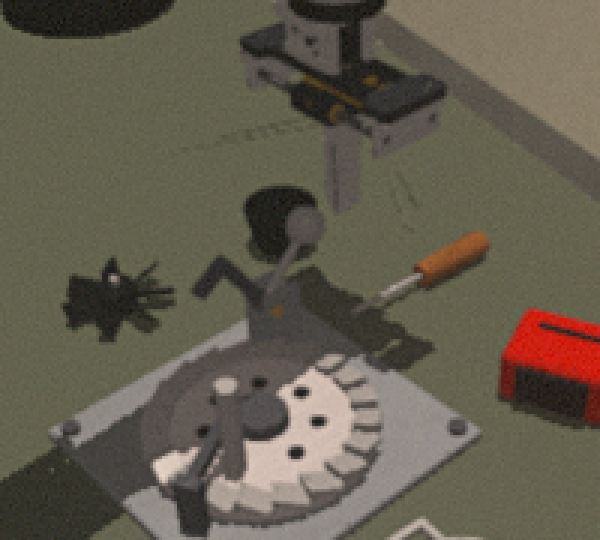

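View pics/w11.png

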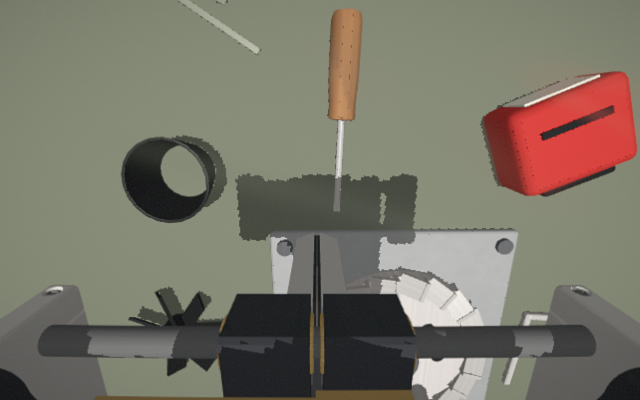

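```bash
python3 -m crank '[[[0,0,0],[-0.15,0,0],0],[[0,0,0],[-0.15,0,0],0],[[0,0,0],[-0.15,0,0],0],[[0,0,0],[-0.15,0,0],0],[[0,0,0],[-0.15,0,0],0],[[0,0,0],[-0.15,0,0],0],[[0,0,0],[-0.15,0,0],0],[[0,0,0],[-0.1,0,0],0],[[0,0,0],[0,0,0],0],[[0,0,0],[0,0,0],0]]'
python3 -m crank '[[[0,0,0],[0,0,0],0],[[0,0,0],[0,0,0],0]]'
python3 - <<'E'
from h import *
go(np.r_[w((105,84,0))[:2],.112])
a=env.capture('side');cv2.imwrite('pics/s12.png',cv2.resize(a[80:260,200:400],None,fx=3,fy=3,interpolation=3))
E
```

```text
t: 16.85
eef_pos: [0.6227, 0.1551, 0.1129]
tool_rot: [0.994, 0.105, -0.0, 0.0]
ft_force: [0.6, 0.4, 0.0]
gripper_width: 0.0006
t: 17.05
eef_pos: [0.623, 0.1552, 0.1129]
tool_rot: [0.994, 0.105, 0.0, 0.0]
ft_force: [-0.0, -0.3, -0.0]
gripper_width: 0.0009
t 17.05 tcp [0.623  0.1552 0.1129] loc [106.2  83.8 112.9] xyaw(loc) deg -0.1 tilt [ 0.  0. -1.] F [-0.  -0.3 -0. ] grip 0.0009 q [-0.32  0.72  0.06  1.63 -0.05  0.79 -1.6 ]
units [-0.02 -0.    0.02]
```

View pics/s12.png

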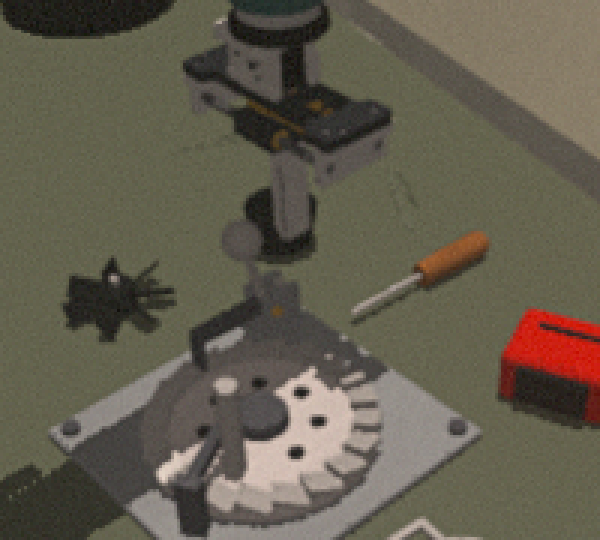

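```bash
python3 -m crank '[[[0,0,0],[0.3,0,0],0],[[0,0,0],[0,0,-0.6],0],[[0,0,0],[0,0,-0.6],0],[[0,0,0],[0,0,-0.6],0],[[0,0,0],[0,0,-0.6],0],[[0,0,0],[0,0.7,0],0],[[0,0,0],[0,0.7,0],0],[[0,0,0],[0,0.7,0],0],[[0,0,0],[0,0.7,0],0],[[0,0,0],[0,0.7,0],0]]'
python3 -m crank '[[[0,0,0],[0,0.7,0],0],[[0,0,0],[0,0.7,0],0],[[0,0,0],[0,0.7,0],0],[[0,0,0],[0,0.7,0],0],[[0,0,0],[-0.3,0.6,0],0],[[0,0,0],[-0.3,0.6,0],0],[[0,0,0],[-0.3,0.6,0],0],[[0,0,0],[0,0,0],0],[[0,0,0],[0,0,0],0],[[0,0,0],[0,0,0],0]]'
python3 - <<'E'
from h import *
go((.5,-.4,.25))
a=env.capture('side');cv2.imwrite('pics/s13.png',cv2.resize(a[120:300,200:400],None,fx=3.3,fy=3.3,interpolation=3))
cv2.imwrite('pics/top13.png',env.capture('top'))
a=env.capture('top')[165:305,225:400]
cv2.imwrite('pics/t13z.png',cv2.resize(a,None,fx=4.2,fy=4.2,interpolation=3))
E
```

```text
t: 18.1
eef_pos: [0.6742, -0.0143, 0.233]
tool_rot: [0.994, 0.105, 0.0, 0.0]
ft_force: [0.8, -0.2, 0.7]
gripper_width: 0.0008
t: 19.1
eef_pos: [0.6785, -0.2453, 0.2329]
tool_rot: [0.994, 0.106, 0.0, -0.001]
ft_force: [-0.0, 0.6, -0.0]
gripper_width: 0.0003
t 19.1 tcp [ 0.6785 -0.2453  0.2329] loc [  76.6 -319.4  232.9] xyaw(loc) deg 0.0 tilt [ 0.001 -0.001 -1.   ] F [-0.   0.6 -0. ] grip 0.0003 q [ 0.27  0.72  0.07  1.25 -0.05  1.17 -1.01]
units [-4.14  2.27 -0.35]
```

View pics/s13.png

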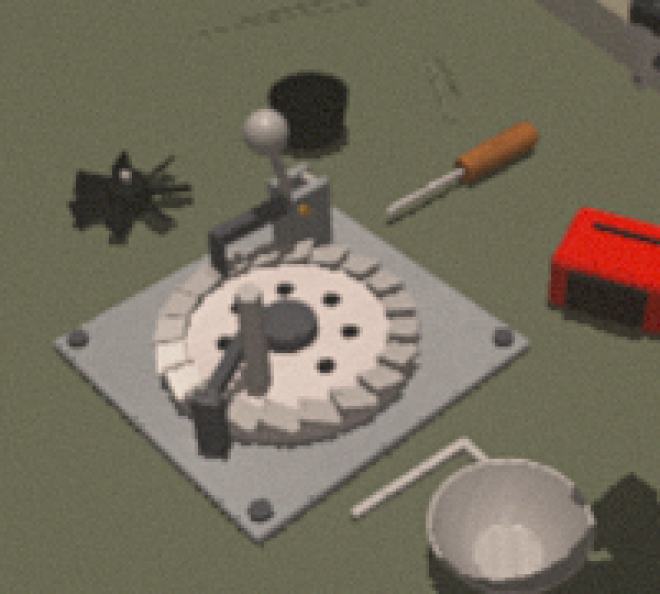

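View pics/t13z.png

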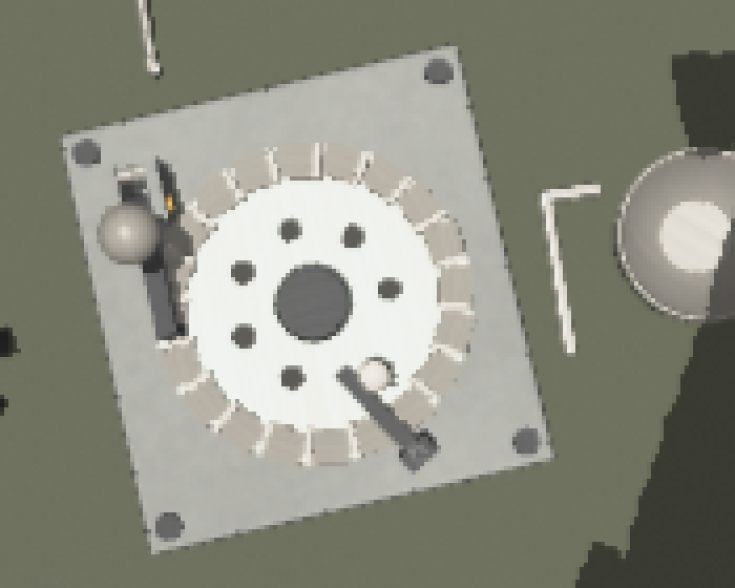

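View pics/top13.png

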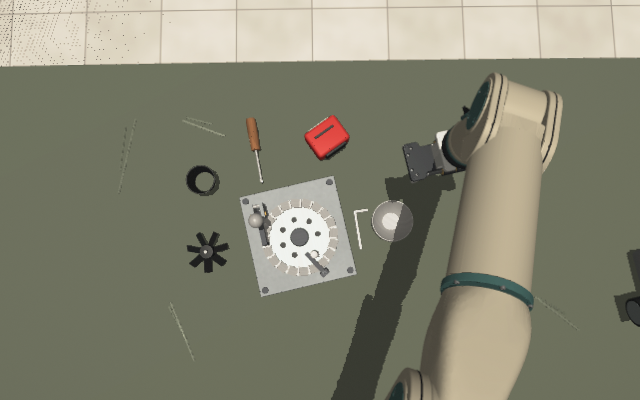

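```bash
python3 - <<'E'
from h import *
f=lambda x,y:(225+x/4.2,165+y/4.2)
h=loc(plane('top',f(313,302),.04))
for z in((388,245),(375,374)):
  p=loc(plane('top',f(*z),.115))-h; print(p,np.hypot(*p[:2]),np.degrees(np.arctan2(p[1],p[0]))+150)
s=env.get_state(); print(s['t'],s['ft_force'])
env.sign_off()
E
```

```text
[ 20.53987961 -50.82063279  75.        ] 54.81444491773861 82.00679489542823
[-46.7678447  -28.05361281  75.        ] 54.53656103614327 0.9573656970939055
19.25 [-0.50739332  0.6415116   0.11159993]
the job is handed in; nothing more can be done
```

The job is handed in at 19.3 s of the 58 s limit: the pawl was thrown back, the wheel turned home, and the pawl dropped back into the teeth. `env.sign_off()` gives no verdict, so the result rests on my own checks.

- **Pawl thrown back:** I pushed the ball towards +x with the closed fingers. It fell over by itself, and later pictures showed it lying clear.
- **Wheel home:** I caged the pin loosely between the fingers and turned it clockwise. The force rose to about 10 N against the stop, where turning the wheel takes about 1.5 N. I then let go.
- **Pawl back down:** I pushed the ball towards −x until it dropped, then moved the arm well away.

**Last checks:**
- **Wheel angle:** the top picture gives about 1° (0.017 rad) against the 0.06 rad limit, with the pin touching the stop.
- **Pawl:** the side and top pictures show the nose in the teeth. The ball sits about 3 mm further towards −x than at the start. I judged the pawl angle from the pictures and did not measure it against the 0.09 rad limit.
- **Bystanders:** by eye, they are all where they were in the first picture.
- **Contact:** the force reading was at noise level, so the robot touches nothing.

**What disagreed:** the views put the indexer's position up to about 6 mm apart, and one wrist picture was probably taken while the arm was still moving. I corrected the position before touching anything. At the stop, the tool position read about 5° past home; I put that down to finger clearance and that leftover error.

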